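# Load the model bridge and hold the push gauge on its mark

## Robot

A 7-joint arm with a two-finger parallel gripper is mounted at the origin on a cart in front of the work surface, level with it; the furniture and walls round the work are solid. World frame = base frame: x ahead of the robot, y to its left, z up, the work surface at z = 0. Lengths are in m, angles in rad, forces in N, time in s.
With the tool pointing down it reaches from about 0.425 to 0.925 m from the base axis. Payload 6.8 kg.
Tool frame: the origin (TCP) lies at the very end of the fingers, on their centre line; the grasp point (between the pads) lies 19 mm behind it; z points along the fingers, y is the line along which they close (so a half turn about z gives the same grasp; the last joint's range is limited). The gripper opens to 85 mm and grips with 20 to 120 N. Pads are 22 mm wide; open, the fingers measure 114 mm over their backs; the gripper's body (76 mm by 85 mm) begins 54 mm behind the grasp point. The pads swing forward as they close: fully open they stand 13 mm farther back than shut.
Start: joints at [1.218, 0.477, 0.022, 1.555, -0.011, 1.109, -0.083], TCP at [0.164, -0.655, 0.231] pointing down, gripper open.
Joint ranges: [-2.96, 2.96], [-0.34, 2.1], [-1.41, 1.46], [0.24, 2.44], [-1.37, 4.51], [0.17, 1.92], [-2.96, 2.96]. Speed limits (rad/s): [2.39, 2.39, 3.14, 3.14, 3.14, 3.14, 3.14].

## Interface

Orientations are given as a rotation vector (axis times angle).
In Python, from bench import get_obs, grab_frame, hand_in gives the robot as it stands.
- The arm moves only by the tool drive_tool, never from a script. Its argument "rows" is a list of rows, each an object with "offset": the shift along the tool's x, y, z as a fraction of full scale, a list of three; "rotation": the turn, a rotation vector about the tool's x, y, z as a fraction of full scale, a list of three; "claw": the opening, from 0 (shut) to 1 (fully open). In form: [{"offset": [tx, ty, tz], "rotation": [wx, wy, wz], "claw": claw}, ...]. A call has 1 to 20 rows; each row is the pose to reach, as a shift and turn from the pose commanded when the call began, along the tool's axes at that moment; what a row does not reach only later rows make up. Full scale, the value 1, is 0.15 m for a shift and 2 rad for a turn. A row lasts 1/12 s, in which the tool goes at most 41.7 mm and 7.16 degrees, less where a joint would pass 70% of its speed; a pose out of reach is approached as far as the arm can. A call with a number of a shift or a turn outside -1 to 1 is refused whole. A call with a gripper value outside its range is refused whole. The fingers move at their own pace and stop on an object; "force" is the grip in N (left out, the last holds). Time passes only in rows, so rows that repeat a pose let the fingers close. It gives the time, the measured TCP pose, the force, the opening and the grip force at its end, in the units of the state.
- get_obs(): the state, without advancing time (a new reading comes with each control period).
- grab_frame(name): name is "side" or "top"; returns a dict with "frame" (400x640x3 uint8, red, green, blue), "z_map" (400x640 float32, m along the optical axis (not along the pixel's ray), 0 where there is no reading), "vfov" (degrees; the focal length in pixels is half the picture's height over the tangent of half this angle, whatever the lens; pixels are square), "cx", "cy" (the principal point, pixels), "R" (3x3) and "t" (3): a world point X has camera coordinates R X + t. Camera axes: x right, y down, z forward; pixel columns grow to the right and rows downward; lengths in m; the calibration is good to about 2 mm. A picture is of the moment at which its call begins.
- hand_in(): hands the job in; it is judged then, once.
The state is a dict: "clock": time; "joints": joint angles; "qvel": joint speeds; "tau": joint torques, N m; "tcp_pos": TCP position; "orientation": TCP orientation; "contact_force": force on the tool from outside, world axes, zero at the start; "moment": the same for the moment, N m; "grip_width": finger opening in m; "gripper_force": force on a finger pad.
Only numpy, scipy, OpenCV 4.12 (cv2) and the standard library are available. Lean on these libraries where they do the work, as an engineer would, in place of code of your own. Each camera call takes 0.05 s, during which the arm holds its last target. There are 200 camera calls.

## Task

Load the model bridge: carry the metal scoop over by its handle, tip it so that all three steel nuts slide into the open tray on the bridge deck, and set the empty scoop back down flat on the table and let go of it. Then take the push gauge from its leaning stand and hold it upright with its tip inside the ring marked on the deck, pressing gently so that the spring plunger is about half way in and not bottomed. Finish while still holding the gauge like that; leave the bystanding eraser, vial, beaker and dropper bottle where they are.

Things in the scene. Friction and masses are not known exactly. Their poses are not given: they have to be found in the camera images.
- bridge: wooden model bridge, fixed to the table, span 280 mm along its y axis, 70 mm wide (trestle feet 130 mm), deck top 70 mm above the table. Origin on the table under its middle, z up. At zero yaw its y axis points to the robot's left: the load tray is on the +y half, the marked ring on the -y half
- deck: the bridge's deck with its load tray, one piece; origin coincides with the bridge's (on the table under the middle), same axes. It is sprung and sags up to 8 mm: about 0.7 mm per newton; two kerbs along the long edges of its bare half stand 8.5 mm above the deck, 62 mm apart
- load_tray (a point): centre of the inner floor of the open grey tray on the deck, 73 mm above the table; the tray is 120 x 120 mm outside, 45 mm high, wall and floor 3 mm, so its rim is 42 mm above this point (115 mm above the table). Its axes are the bridge's. A nut counts as in when its origin is within 60 mm of this point along x and along y
- mark (a point): centre of the ring with a cross, 24 mm across, drawn on the bare deck top, 70 mm above the table, 140 mm from the load tray's centre along the bridge
- scoop: loose aluminium scoop carrying the nuts, 0.14 kg empty: floor 120 mm (x) by 80 mm (y), 3 mm thick, walls 20 mm high at both sides and the rear (-x); it pours over the open front (+x) end. Origin under the floor's middle, z up. A black bar handle runs over the rear part. The nuts begin to slide when it is tipped front down by 25 to 37 degrees; 45 to 50 empties it surely
- scoop_grip (a point): middle of the scoop's bar handle: 30 mm behind and 62 mm above the scoop's origin. The bar is 70 mm long along the scoop's x, 16 mm wide (y) and 16 mm high, joined to the tray only by an upright at its rear end; grasp it across its width from above. The fingers fit over the tray
- scoop_lip (a point): middle of the open front edge of the scoop's floor, 60 mm ahead of and 3 mm above the scoop's origin
- nut_0: steel hexagon nut, 25 mm across the flats, 30 mm across the corners, 14 mm high, 50 g; origin at the centre of its underside. One of three alike lying on the scoop
- nut_1: as nut_0
- nut_2: as nut_0
- stand: black stand fixed to the table, base 90 x 60 x 8 mm, origin on the table. A square socket tube (28 mm outside, 20 mm inside, 50 mm long) leans 20 degrees (0.35 rad) towards the stand's -x (as it stands, roughly to the robot's left); its rim is some 83 mm above the table
- gauge: loose spring push gauge in the stand's socket, 0.1 kg: white square handle 24 x 24 x 75 mm, below it a round 16 mm barrel, 45 mm long, and a thin plunger. Origin at the centre of the handle's underside (the shoulder resting on the socket's rim); z runs up along the handle (0 to 75 mm), in the stand it leans 20 degrees. Draw it out along its z by 70 mm to clear the socket (2 mm play)
- gauge_grip (a point): middle of the gauge's axis 35 mm above the gauge's origin, a good place to grip the handle across two flat sides (24 mm); the handle ends 40 mm above this point
- gauge_tip (a point): the plunger's end, 8 mm across, on the gauge's axis 63 mm below its origin when not pressed (98 mm below gauge_grip)
- plunger (a joint): how far the plunger is pressed into the gauge: 0 free, 0.014 m bottomed; spring 0.4 N at first contact, then 0.2 N per mm (1.8 N half way)
- eraser_b: bystander: blue and white eraser, 42 x 20 x 13 mm, origin at its underside
- vial_b: bystander: clear vial with white cap, 25 mm wide, 57 mm tall, origin at its underside
- beaker_c: bystander: clear beaker, 65 mm wide and tall, origin at its underside
- dropper_b: bystander: dropper bottle with rubber bulb, 29 mm wide, 92 mm tall, origin at its underside
There are look-alikes about, which are no part of the job. Several things have the shape of the scoop; the one meant has the colours described above.

How it is judged:
On the way, in this order (a step that is already met when the one before it is completed fails the run):
1. the scoop is tipped over the load tray (angle between scoop's own z axis and vertical above 0.35 rad and height (world z) of scoop above 0.09 m and horizontal distance between scoop_lip and load_tray below 0.1 m), for 0.1 s.
2. all three nuts lie in the load tray and the scoop stands on the table again, released (x of nut_0 in the frame of load_tray between -0.06 and 0.06 m and y of nut_0 in the frame of load_tray between -0.06 and 0.06 m and z of nut_0 in the frame of load_tray between -0.02 and 0.04 m and x of nut_1 in the frame of load_tray between -0.06 and 0.06 m and y of nut_1 in the frame of load_tray between -0.06 and 0.06 m and z of nut_1 in the frame of load_tray between -0.02 and 0.04 m and x of nut_2 in the frame of load_tray between -0.06 and 0.06 m and y of nut_2 in the frame of load_tray between -0.06 and 0.06 m and z of nut_2 in the frame of load_tray between -0.02 and 0.04 m and linear speed of each of nut_0, nut_1, nut_2, scoop below 0.03 m/s and height (world z) of scoop below 0.012 m and angle between scoop's own z axis and vertical below 0.1 rad and contact force between the fingers and scoop below 0.2 N and contact force between scoop and deck below 0.1 N), for 0.2 s.
3. the gauge is held upright with its tip on the mark, plunger partly in (horizontal distance between gauge_tip and mark below 0.01 m and angle between gauge's own z axis and vertical below 0.12 rad and value of joint plunger between 0.003 and 0.0115 m and contact force between gauge and deck between 0.4 and 6 N and contact force between the fingers and gauge above 2 N and contact force between gauge and stand below 0.1 N and linear speed of gauge below 0.02 m/s), for 0.3 s.
At the end, for the whole second after the job is handed in: Nuts at rest in the load tray (60 mm of its centre along each side); scoop flat on the table, released. The gripped gauge, off its stand, is still, within 0.12 rad of upright, tip within 10 mm of the mark, on the deck with 0.4 to 6 N, plunger pressed 3 to 11.5 mm of 14 (all of step 2 and all of step 3); the arm keeps its last pose, push and grip.
It fails at once if the gauge is pressed hard onto the deck (over 12 N) (contact force between gauge and deck above 12 N).
It fails at once if a bystander (eraser, vial, beaker, dropper bottle) is moved more than 30 mm (distance of any of eraser_b, vial_b, beaker_c, dropper_b from where it was at the start of the episode above 0.03 m).
It also fails if it takes over 56 s, if anything falls off the work surface, if the arm or the gripper's body presses on something with over 40 N, if the wrist force passes 120 N, or if a joint passes its speed limit or range.

## Working session

There is one attempt and no reset: what is moved stays moved. The work goes in short steps, Python scripts to look and compute and a tool call to move; the robot and the scene stay as the last step left them, time stands still between calls to the robot, and variables do not carry over. Pictures are saved under pics/ and viewed, at most 10 in all, crops included, and the job is handed in when it is done.

Besides the shell and the picture viewer there is one more tool, called after "Emit:" as name(argument=value, ...), one argument or row to a line, values as JSON. drive_tool: Moves the arm, as the interface text tells. Its arguments: {"type":"object","properties":{"rows":{"type":"array","items":{"type":"object","properties":{"offset":{"type":"array","items":{"type":"number"}},"rotation":{"type":"array","items":{"type":"number"}},"claw":{"type":"number"}}}},"force":{"type":"number"}},"required":["rows"]}

```bash
mkdir -p pics; ls; cat > h.py <<'E'
import numpy as np, cv2
from bench import get_obs, grab_frame, hand_in
from scipy.spatial.transform import Rotation as Ro
def cam(n):
    f=grab_frame(n); f['f']=f['frame'].shape[0]/2/np.tan(np.radians(f['vfov'])/2); return f
def cloud(f):
    z=f['z_map']; v,u=np.mgrid[:z.shape[0],:z.shape[1]]
    P=np.stack([(u-f['cx'])/f['f']*z,(v-f['cy'])/f['f']*z,z],-1)
    return (P-f['t'])@f['R']
def ray(f,u,v,h):
    d=f['R'].T@np.array([(u-f['cx'])/f['f'],(v-f['cy'])/f['f'],1]); c=-f['R'].T@f['t']
    return c+d*(h-c[2])/d[2]
def proj(f,X):
    p=f['R']@np.array(X)+f['t']; return p[:2]/p[2]*f['f']+[f['cx'],f['cy']]
def save(f,n,box=None,s=1):
    im=f['frame'][:,:,::-1]
    if box: im=im[box[1]:box[3],box[0]:box[2]]
    cv2.imwrite('pics/'+n+'.png',cv2.resize(im,None,fx=s,fy=s,interpolation=cv2.INTER_CUBIC))
E
python3 - <<'E'
from h import *
import pickle
print(get_obs())
for n in('top','side'):
    f=cam(n); save(f,n+'0',None,1.25); pickle.dump(f,open(n+'0.pkl','wb')); print(n,f['f'],f['cx'],f['cy'],-f['R'].T@f['t'],f['R'].round(2).tolist())
E
```

```text
pics
{'clock': 0.0, 'joints': array([ 1.21791041,  0.4778071 ,  0.02234711,  1.55644884, -0.01149707,
        1.10927596, -0.08312672]), 'qvel': array([-0.0007507 , -0.00076571, -0.00023413,  0.00085952,  0.0006409 ,
        0.00029443,  0.00107413]), 'tau': array([-1.12081816e-03, -5.96445429e+01,  1.60797179e+00, -2.81195426e+01,
        1.25261623e-02,  9.51884984e-03, -1.75458820e-05]), 'tcp_pos': array([ 0.16342471, -0.6543161 ,  0.23032226]), 'orientation': array([-3.11633187e+00, -3.83316762e-01,  5.65401413e-04]), 'contact_force': array([ 0.0556788 , -0.47210446,  0.64158564]), 'moment': array([-0.06048242,  0.00807267, -0.03789694]), 'gripper_force': 0.0, 'grip_width': 0.08519537444257595}
top 481.5213056467741 328.3582685212933 199.62228117039072 [0.46549641 0.07474403 1.48923874] [[-0.03, -1.0, -0.02], [-1.0, 0.03, -0.09], [0.09, 0.02, -1.0]]
side 367.92238192172846 322.96764120959244 202.63842717388934 [ 0.36926179 -0.68889431  0.70621922] [[0.97, -0.25, -0.0], [-0.15, -0.58, -0.8], [0.2, 0.77, -0.6]]
```

View pics/top0.png

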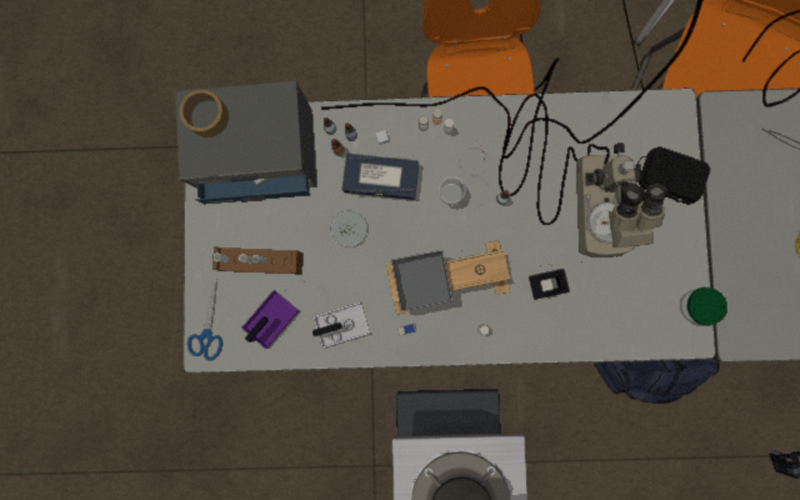

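View pics/side0.png

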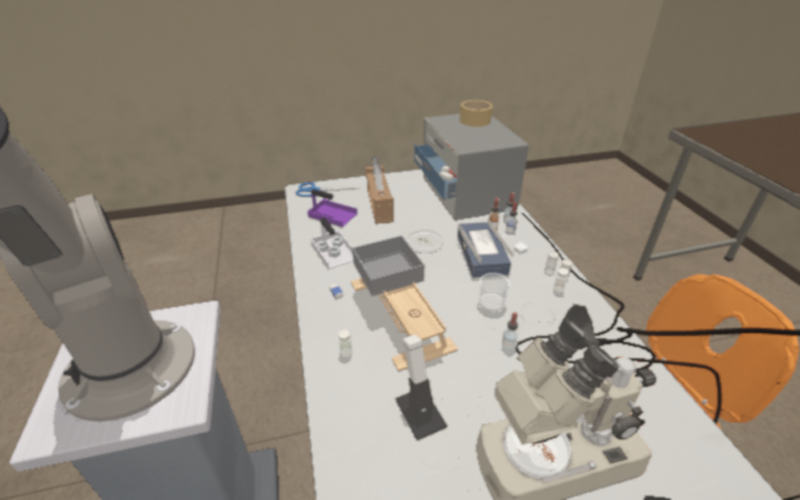

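Scoop-shaped candidates (top, 1.25x pixels): purple one at (270,320), and light-metal one with three nuts at (342,325). The metal one fits (aluminium, black handle, carries the nuts). I'll confirm this with a crop and measure at the same time.

```bash
python3 - <<'E'
from h import *
import pickle
f=pickle.load(open('top0.pkl','rb')); save(f,'crop1',(180,180,480,290),2.6)
P=cloud(f); I=f['frame'].astype(int); V=I.max(2); S=V-I.min(2)
v,u=np.mgrid[:400,:640]
def box(a,b,c,d): return (u>=a)&(u<c)&(v>=b)&(v<d)
def rect(m,name):
    pts=P[m][:,:2].astype(np.float32); r=cv2.minAreaRect(pts*1000); print(name,m.sum(),'c',np.round(r[0],1),'s',np.round(r[1],1),'a',round(r[2],1),'zmed',np.median(P[m][:,2]).round(4),'mean',P[m].mean(0).round(4))
Z=P[...,2]
b=box(240,235,305,285)
rect(b&(Z>.05)&(Z<.09),'handle')
rect(b&(Z>.012)&(Z<.09),'scoop')
rect(b&(Z>.012)&(Z<.03),'scooprim')
t=box(300,190,415,260)
rect(t&(Z>.1)&(Z<.13),'trayrim')
rect(t&(Z>.067)&(Z<.083)&(S>50),'deck')
rect(t&(Z>.07)&(Z<.085)&(S<50),'trayfloor')
s=box(415,205,465,245)
rect(s&(V<80)&(Z<.02)&(Z>-.01),'standbase')
rect(s&(V>150)&(Z>.06),'gauge')
for lo,hi in((.07,.1),(.1,.13),(.13,.17)): 
    m=s&(Z>lo)&(Z<hi); print(lo,m.sum(),P[m].mean(0).round(4) if m.any() else '')
m=b&(V<70); rect(m,'dark'); 
print('table z',np.median(Z[box(200,270,400,285)]))
g=pickle.load(open('side0.pkl','rb')); Q=cloud(g)
for n,pt in(('x',0),):
    d=g['frame'].astype(int); w=(d.min(2)>110)&(Q[...,2]>.085)&(Q[...,2]<.2)&(abs(Q[...,1]+.14)<.08)&(abs(Q[...,0]-.6)<.12)
    print('side gauge',w.sum()); 
    for lo in np.arange(.08,.17,.015):
        m=w&(Q[...,2]>lo)&(Q[...,2]<lo+.015)
        if m.any(): print(lo.round(3),m.sum(),Q[m].mean(0).round(4),np.ptp(Q[m],axis=0).round(3))
E
```

```text
handle 129 c [419.1 301.8] s [15.8 69.7] a 15.1 zmed 0.0693 mean [0.4192 0.3013 0.0693]
scoop 349 c [426.1 276.2] s [ 79.9 122.8] a 15.3 zmed 0.0214 mean [0.4215 0.292  0.0374]
scooprim 218 c [426.5 274.6] s [ 79.9 119.4] a 15.3 zmed 0.0183 mean [0.4231 0.2864 0.0186]
trayrim 213 c [525.4  75.6] s [120.  119.8] a 9.6 zmed 0.1141 mean [0.53   0.0762 0.1136]
deck 979 c [535.7  11.7] s [ 69.9 277.6] a 10.0 zmed 0.0711 mean [ 0.545  -0.0425  0.0718]
trayfloor 1345 c [537.8   5.6] s [113.9 265.9] a 9.7 zmed 0.0738 mean [0.5262 0.07   0.0741]
standbase 435 c [ 511.9 -236.3] s [61.1 90.8] a 10.5 zmed 0.008 mean [ 0.5117 -0.2336  0.0081]
gauge 43 c [ 505.9 -199.6] s [17.3 16. ] a 12.2 zmed 0.1544 mean [ 0.506  -0.1998  0.1541]
0.07 31 [ 0.5128 -0.2346  0.0853]
0.1 10 [ 0.5107 -0.227   0.1111]
0.13 90 [ 0.5064 -0.2027  0.1522]
dark 128 c [442.8 205.7] s [ 19.5 265. ] a 14.1 zmed 0.0691 mean [0.4187 0.2993 0.0757]
table z 0.0007237252203528322
side gauge 286
0.08 5 [ 0.4968 -0.2161  0.0912] [0.001 0.005 0.008]
0.095 12 [ 0.4964 -0.2146  0.1041] [0.002 0.01  0.011]
0.11 20 [ 0.4998 -0.2131  0.1196] [0.025 0.016 0.013]
0.125 78 [ 0.5054 -0.2148  0.134 ] [0.028 0.025 0.015]
0.14 142 [ 0.5051 -0.2076  0.1491] [0.028 0.029 0.015]
0.155 29 [ 0.5062 -0.2081  0.1562] [0.02  0.011 0.004]
```

View pics/crop1.png

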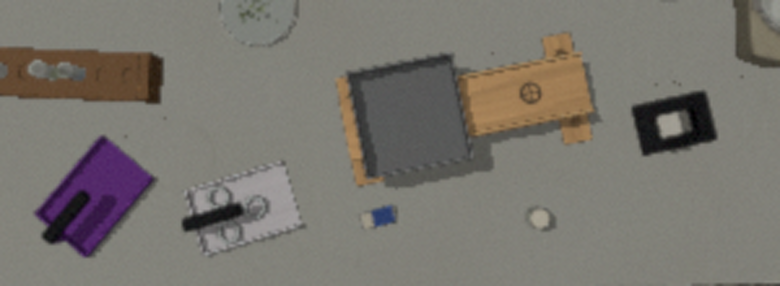

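The crop confirms that the light-metal scoop with three nuts at crop (240,208) is the right one. The purple scoop at (95,197) is empty and is the look-alike. The ring is at crop (531,93) and the gauge/stand at (674,123). Next I plan the transit.

```bash
cat >> h.py <<'E'
def down(az): # tool z down, tool x at azimuth az (deg)
    a=np.radians(az); x=np.array([np.cos(a),np.sin(a),0]); z=np.array([0,0,-1.]); return np.stack([x,np.cross(z,x),z],1)
def chain(tg,p=None,R=None):
    o=get_obs()
    if p is None: p=o['tcp_pos']; R=Ro.from_rotvec(o['orientation']).as_matrix()
    for q,S in tg:
        q=np.array(q); d=R.T@(q-p)/.15; w=Ro.from_matrix(R.T@S).as_rotvec()/2
        n=max(np.linalg.norm(d)*.15/.0417,np.degrees(np.linalg.norm(w)*2)/7.16)
        print('off',d.round(4).tolist(),'rot',w.round(4).tolist(),'rows %.1f'%n, 'BAD' if max(abs(d).max(),abs(w).max())>1 else ''); p,R=q,S
E
python3 - <<'E'
from h import *
import pickle
f=pickle.load(open('top0.pkl','rb')); print('ring',ray(f,180+531/2.6,180+93/2.6,.07))
o=get_obs()
chain([((.28,-.51,.24),down(30)),((.38,-.35,.24),down(45)),((.46,-.17,.24),down(60)),((.49,.03,.24),down(75)),((.46,.2,.24),down(95)),((.4187,.3035,.16),down(105.3)),((.4187,.3035,.043),down(105.3))])
E
```

```text
ring [ 0.54730269 -0.06385124  0.07      ]
off [0.9871, -0.7456, -0.0626] rot [-0.0008, -0.0001, -0.1394] rows 4.5 
off [1.1107, -0.5904, 0.0] rot [0.0, 0.0, -0.1309] rows 4.5 BAD
off [1.2257, -0.4714, 0.0] rot [0.0, 0.0, -0.1309] rows 4.7 BAD
off [1.2547, -0.4935, 0.0] rot [0.0, 0.0, -0.1309] rows 4.8 BAD
off [1.043, -0.4865, 0.0] rot [0.0, 0.0, -0.1745] rows 4.1 BAD
off [0.7114, -0.2141, 0.5333] rot [0.0, 0.0, -0.0899] rows 3.3 
off [0.0, 0.0, 0.78] rot [0.0, 0.0, 0.0] rows 2.8
```

```bash
python3 - <<'E'
from h import *
chain([((.27,-.52,.24),down(30)),((.345,-.4,.24),down(40)),((.41,-.27,.24),down(55)),((.46,-.13,.24),down(65)),((.48,.01,.24),down(75)),((.47,.14,.24),down(90)),((.44,.25,.2),down(100)),((.4187,.3035,.11),down(105.3))])
E
```

```text
off [0.9063, -0.6971, -0.0627] rot [-0.0008, -0.0001, -0.1394] rows 4.1 
off [0.833, -0.4428, 0.0] rot [0.0, 0.0, -0.0873] rows 3.4 
off [0.889, -0.3854, 0.0] rot [0.0, 0.0, -0.1309] rows 3.5 
off [0.9557, -0.2623, 0.0] rot [0.0, 0.0, -0.0873] rows 3.6 
off [0.9022, -0.2736, 0.0] rot [0.0, 0.0, -0.0873] rows 3.4 
off [0.8199, -0.2887, 0.0] rot [0.0, 0.0, -0.1309] rows 3.1 
off [0.7333, -0.2, 0.2667] rot [0.0, 0.0, -0.0873] rows 2.9 
off [0.3759, -0.0779, 0.6] rot [0.0, 0.0, -0.0463] rows 2.6
```

Emit:
drive_tool(
  rows=[
    {"offset": [0.906,-0.697,-0.063],"rotation": [0,0,-0.139],"claw": 1},
    {"offset": [0.906,-0.697,-0.063],"rotation": [0,0,-0.139],"claw": 1},
    {"offset": [0.906,-0.697,-0.063],"rotation": [0,0,-0.139],"claw": 1},
    {"offset": [0.906,-0.697,-0.063],"rotation": [0,0,-0.139],"claw": 1},
    {"offset": [0.906,-0.697,-0.063],"rotation": [0,0,-0.139],"claw": 1},
  ],
)

```text
clock: 0.52
tcp_pos: [0.2768, -0.5138, 0.2409]
orientation: [-3.028, -0.827, -0.006]
contact_force: [0.7, -0.3, -0.2]
grip_width: 0.0856
gripper_force: 0.0
```

Emit:
drive_tool(
  rows=[
    {"offset": [0.833,-0.443,0],"rotation": [0,0,-0.087],"claw": 1},
    {"offset": [0.833,-0.443,0],"rotation": [0,0,-0.087],"claw": 1},
    {"offset": [0.833,-0.443,0],"rotation": [0,0,-0.087],"claw": 1},
    {"offset": [0.833,-0.443,0],"rotation": [0,0,-0.087],"claw": 1},
  ],
)

```text
clock: 0.85
tcp_pos: [0.3485, -0.3951, 0.2406]
orientation: [-2.948, -1.082, -0.003]
contact_force: [0.9, -0.0, -0.8]
grip_width: 0.0854
gripper_force: 0.0
```

Emit:
drive_tool(
  rows=[
    {"offset": [0.889,-0.385,0],"rotation": [0,0,-0.131],"claw": 1},
    {"offset": [0.889,-0.385,0],"rotation": [0,0,-0.131],"claw": 1},
    {"offset": [0.889,-0.385,0],"rotation": [0,0,-0.131],"claw": 1},
    {"offset": [0.889,-0.385,0],"rotation": [0,0,-0.131],"claw": 1},
  ],
)

```text
clock: 1.18
tcp_pos: [0.4124, -0.2656, 0.2408]
orientation: [-2.782, -1.458, -0.002]
contact_force: [1.1, 0.0, 0.0]
grip_width: 0.0854
gripper_force: 0.0
```

Emit:
drive_tool(
  rows=[
    {"offset": [0.956,-0.262,0],"rotation": [0,0,-0.087],"claw": 1},
    {"offset": [0.956,-0.262,0],"rotation": [0,0,-0.087],"claw": 1},
    {"offset": [0.956,-0.262,0],"rotation": [0,0,-0.087],"claw": 1},
    {"offset": [0.956,-0.262,0],"rotation": [0,0,-0.087],"claw": 1},
  ],
)

```text
clock: 1.52
tcp_pos: [0.4616, -0.1261, 0.2409]
orientation: [-2.646, -1.691, -0.002]
contact_force: [0.1, -0.0, 0.6]
grip_width: 0.0853
gripper_force: 0.0
```

Emit:
drive_tool(
  rows=[
    {"offset": [0.902,-0.274,0],"rotation": [0,0,-0.087],"claw": 1},
    {"offset": [0.902,-0.274,0],"rotation": [0,0,-0.087],"claw": 1},
    {"offset": [0.902,-0.274,0],"rotation": [0,0,-0.087],"claw": 1},
    {"offset": [0.902,-0.274,0],"rotation": [0,0,-0.087],"claw": 1},
  ],
)

```text
clock: 1.85
tcp_pos: [0.4809, 0.0153, 0.2411]
orientation: [-2.487, -1.917, -0.003]
contact_force: [0.2, 1.2, 0.9]
grip_width: 0.0855
gripper_force: 0.0
```

Emit:
drive_tool(
  rows=[
    {"offset": [0.82,-0.289,0],"rotation": [0,0,-0.131],"claw": 1},
    {"offset": [0.82,-0.289,0],"rotation": [0,0,-0.131],"claw": 1},
    {"offset": [0.82,-0.289,0],"rotation": [0,0,-0.131],"claw": 1},
    {"offset": [0.82,-0.289,0],"rotation": [0,0,-0.131],"claw": 1},
  ],
)

```text
clock: 2.18
tcp_pos: [0.4695, 0.1473, 0.2414]
orientation: [-2.21, -2.229, -0.006]
contact_force: [-0.1, 0.2, 0.1]
grip_width: 0.0854
gripper_force: 0.0
```

Emit:
drive_tool(
  rows=[
    {"offset": [0.733,-0.2,0.267],"rotation": [0,0,-0.087],"claw": 1},
    {"offset": [0.733,-0.2,0.267],"rotation": [0,0,-0.087],"claw": 1},
    {"offset": [0.733,-0.2,0.267],"rotation": [0,0,-0.087],"claw": 1},
    {"offset": [0.733,-0.2,0.267],"rotation": [0,0,-0.087],"claw": 1},
  ],
)

```text
clock: 2.52
tcp_pos: [0.4371, 0.2559, 0.1992]
orientation: [-2.008, -2.41, -0.0]
contact_force: [-1.2, 0.3, 0.2]
grip_width: 0.0859
gripper_force: 0.0
```

Emit:
drive_tool(
  rows=[
    {"offset": [0.376,-0.078,0.6],"rotation": [0,0,-0.046],"claw": 0.6},
    {"offset": [0.376,-0.078,0.6],"rotation": [0,0,-0.046],"claw": 0.6},
    {"offset": [0.376,-0.078,0.6],"rotation": [0,0,-0.046],"claw": 0.6},
    {"offset": [0.376,-0.078,0.6],"rotation": [0,0,-0.046],"claw": 0.6},
    {"offset": [0.376,-0.078,0.6],"rotation": [0,0,-0.046],"claw": 0.6},
  ],
)

```text
clock: 2.93
tcp_pos: [0.4193, 0.3024, 0.1099]
orientation: [-1.907, -2.495, 0.004]
contact_force: [0.8, -0.2, -0.4]
grip_width: 0.0509
gripper_force: 0.0
```

```bash
python3 - <<'E'
from h import *
print(get_obs()['joints'],get_obs()['grip_width'])
chain([((.4187,.3035,.043),down(105.3))])
f=cam('side'); print(proj(f,(.4187,.3035,.062))); save(f,'s1',(200,120,440,280),3)
E
```

```text
[-0.16649715  0.47591675 -0.71968232  1.99839513  0.42350021  0.82255474
 -0.86144416] 0.050915735869351275
off [0.0082, -0.0009, 0.4457] rot [-0.0014, 0.0004, -0.0008] rows 1.6 
[260.87430761 180.5048041 ]
```

View pics/s1.png

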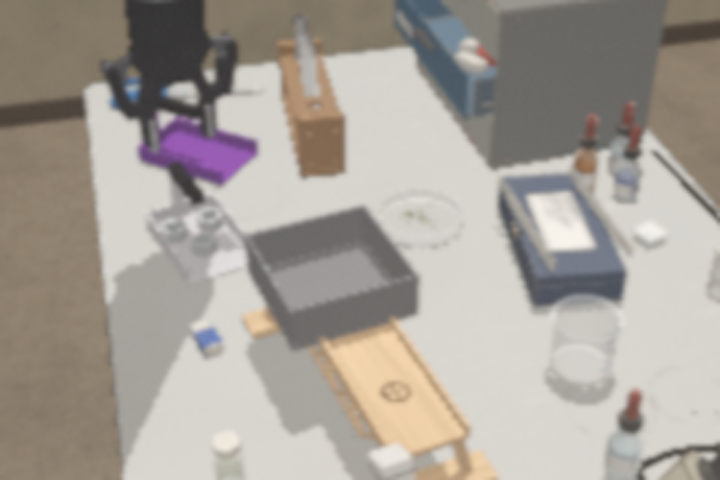

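The gripper's fingers, at crop (152,140) and (210,125), straddle the line of the black handle at (185,182), so I go down and grip.

Emit:
drive_tool(
  rows=[
    {"offset": [0.004,0,0.2],"rotation": [0,0,0],"claw": 0.6},
    {"offset": [0.008,0,0.4],"rotation": [0,0,0],"claw": 0.6},
    {"offset": [0.008,0,0.446],"rotation": [0,0,0],"claw": 0.6},
    {"offset": [0.008,0,0.446],"rotation": [0,0,0],"claw": 0.6},
    {"offset": [0.008,0,0.446],"rotation": [0,0,0],"claw": 0},
    {"offset": [0.008,0,0.446],"rotation": [0,0,0],"claw": 0},
    {"offset": [0.008,0,0.446],"rotation": [0,0,0],"claw": 0},
    {"offset": [0.008,0,0.446],"rotation": [0,0,0],"claw": 0},
    {"offset": [0.008,0,0.446],"rotation": [0,0,0],"claw": 0},
    {"offset": [0.008,0,0.446],"rotation": [0,0,0],"claw": 0},
    {"offset": [0.008,0,0.446],"rotation": [0,0,0],"claw": 0},
  ],
  force=80,
)

```text
clock: 3.9
tcp_pos: [0.4204, 0.3045, 0.0453]
orientation: [1.909, 2.494, 0.003]
contact_force: [-1.7, -1.8, 8.9]
grip_width: 0.0145
gripper_force: 80.5
```

```bash
python3 - <<'E'
from h import *
# lift, go over; grip point target: lip at tray centre -> keep level, az 105.3->99.8
o=get_obs(); print(o['tcp_pos'],o['grip_width'],o['gripper_force'])
T=np.array([.5254,.0756,.073]); az=99.8
def tcp_for(lip,az,th):
    R=down(az)@Ro.from_euler('y',th,degrees=True).as_matrix()
    # scoop x=-tool x, scoop y=tool y, scoop z=-tool z ; lip rel tcp in scoop frame: grip z .062, tcp at z .043 ; x -.030
    S=R@np.diag([-1,1,-1]); return np.array(lip)-S@np.array([.09,0,.003-.043]),R
b=-np.array([np.cos(np.radians(az)),np.sin(np.radians(az)),0]) # scoop fwd
print('pour fwd',b)
L0=T-.02*b; 
leg=[((.4187,.3035,.12),down(105.3)),((.4187,.3035,.2),down(105.3))]
p,R=tcp_for([L0[0],L0[1],.16],az,0); print(p); leg+=[((.45,.245,p[2]),down(103)),(p,R)]
for th,h in((20,.15),(35,.14),(50,.13)):
    leg.append(tcp_for([L0[0],L0[1],h],az,th)); print(leg[-1][0])
chain(leg)
E
```

```text
[0.42036981 0.30447755 0.04531555] 0.014530722791975835 80.54751992225647
pour fwd [ 0.1702095 -0.9854079 -0.       ]
[0.50667696 0.18399487 0.2       ]
[0.5099294  0.16516523 0.21836952]
[0.51335247 0.14534779 0.22438796]
[0.51736456 0.12212023 0.2246555 ]
off [-0.0034, -0.0114, -0.4979] rot [0.001, -0.0, -0.0014] rows 1.8 
off [0.0, 0.0, -0.5333] rot [0.0, 0.0, 0.0] rows 1.9 
off [-0.4312, 0.0984, 0.0] rot [0.0, 0.0, 0.0201] rows 1.6 
off [-0.4813, 0.2767, 0.0] rot [0.0, 0.0, 0.0279] rows 2.0 
off [-0.1274, -0.0, -0.1225] rot [0.0, 0.1745, 0.0] rows 2.8 
off [-0.1123, 0.0, -0.0836] rot [0.0, 0.1309, 0.0] rows 2.1 
off [-0.1277, 0.0, -0.0916] rot [-0.0, 0.1309, 0.0] rows 2.1
```

Emit:
drive_tool(
  rows=[
    {"offset": [0,0,-0.05],"rotation": [0,0,0],"claw": 0},
    {"offset": [0,0,-0.15],"rotation": [0,0,0],"claw": 0},
    {"offset": [0,0,-0.3],"rotation": [0,0,0],"claw": 0},
    {"offset": [0,0,-0.45],"rotation": [0,0,0],"claw": 0},
    {"offset": [0,0,-0.6],"rotation": [0,0,0],"claw": 0},
    {"offset": [0,0,-0.75],"rotation": [0,0,0],"claw": 0},
    {"offset": [0,0,-0.9],"rotation": [0,0,0],"claw": 0},
    {"offset": [0,0,-1],"rotation": [0,0,0],"claw": 0},
    {"offset": [0,0,-1],"rotation": [0,0,0],"claw": 0},
  ],
)

```text
clock: 4.65
tcp_pos: [0.421, 0.3054, 0.1973]
orientation: [1.908, 2.493, 0.009]
contact_force: [0.7, -0.1, -2.8]
grip_width: 0.0144
gripper_force: 78.9
```

Emit:
drive_tool(
  rows=[
    {"offset": [-0.04,0.01,0],"rotation": [0,0,0],"claw": 0},
    {"offset": [-0.12,0.04,0],"rotation": [0,0,0.007],"claw": 0},
    {"offset": [-0.24,0.08,0],"rotation": [0,0,0.014],"claw": 0},
    {"offset": [-0.36,0.13,0],"rotation": [0,0,0.02],"claw": 0},
    {"offset": [-0.48,0.18,0],"rotation": [0,0,0.027],"claw": 0},
    {"offset": [-0.6,0.23,0],"rotation": [0,0,0.034],"claw": 0},
    {"offset": [-0.72,0.28,0],"rotation": [0,0,0.04],"claw": 0},
    {"offset": [-0.82,0.33,0],"rotation": [0,0,0.045],"claw": 0},
    {"offset": [-0.89,0.36,0],"rotation": [0,0,0.048],"claw": 0},
    {"offset": [-0.91,0.38,0],"rotation": [0,0,0.048],"claw": 0},
    {"offset": [-0.91,0.38,0],"rotation": [0,0,0.048],"claw": 0},
  ],
)

```text
clock: 5.57
tcp_pos: [0.511, 0.1861, 0.1932]
orientation: [-2.029, -2.398, 0.001]
contact_force: [-0.8, 0.4, -3.7]
grip_width: 0.0143
gripper_force: 78.9
```

```bash
python3 - <<'E'
from h import *
o=get_obs(); print(o['joints'].round(3),o['tcp_pos'],Ro.from_rotvec(o['orientation']).as_matrix().round(3).tolist(),o['contact_force'],o['gripper_force'])
f=cam('top'); P=cloud(f); Z=P[...,2]; g=cam('side')
save(g,'s2',(200,120,440,280),3)
E
```

```text
[ 0.108  0.391 -0.711  1.872  0.302  0.989 -0.569] [0.51099402 0.18612371 0.19318842] [[-0.165, 0.986, -0.001], [0.986, 0.165, -0.0], [0.0, -0.001, -1.0]] [-0.75889291  0.41720475 -3.67813294] 78.87809872627258
```

View pics/s2.png

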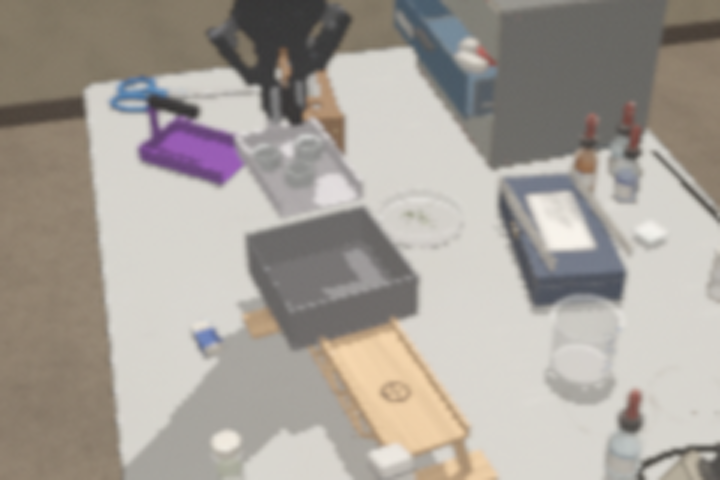

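The scoop is held level with the three nuts at crop (265,155), (305,150) and (300,175), and its lip is next to the tray. I tip it 18° first.

```bash
cat >> h.py <<'E'
T=np.array([.5254,.0756,.073])
def tcp_for(lip,az,th):
    R=down(az)@Ro.from_euler('y',th,degrees=True).as_matrix()
    S=R@np.diag([-1,1,-1]); return np.array(lip)-S@np.array([.09,0,.003-.043]),R
def lipof():
    o=get_obs(); R=Ro.from_rotvec(o['orientation']).as_matrix(); return o['tcp_pos']+R@np.diag([-1,1,-1])@np.array([.09,0,-.04])
E
python3 - <<'E'
from h import *
az=99.8; b=-np.array([np.cos(np.radians(az)),np.sin(np.radians(az)),0]); print(lipof())
L0=T-.02*b
chain([tcp_for([L0[0],L0[1],h],az,th) for th,h in((18,.155),(34,.145),(50,.135))])
E
```

```text
[0.52487259 0.09933421 0.15350999]
off [-0.1347, -0.0246, -0.1819] rot [-0.0002, 0.1567, -0.001] rows 2.5 
off [-0.1173, 0.0, -0.0916] rot [0.0, 0.1396, 0.0] rows 2.2 
off [-0.134, -0.0, -0.0998] rot [-0.0, 0.1396, -0.0] rows 2.2
```

Emit:
drive_tool(
  rows=[
    {"offset": [-0.04,-0.01,-0.06],"rotation": [0,0.04,0],"claw": 0},
    {"offset": [-0.08,-0.02,-0.12],"rotation": [0,0.09,0],"claw": 0},
    {"offset": [-0.12,-0.025,-0.16],"rotation": [0,0.14,0],"claw": 0},
    {"offset": [-0.135,-0.025,-0.182],"rotation": [0,0.157,0],"claw": 0},
    {"offset": [-0.135,-0.025,-0.182],"rotation": [0,0.157,0],"claw": 0},
  ],
  force=100,
)

```text
clock: 6.08
tcp_pos: [0.5107, 0.1639, 0.2208]
orientation: [-1.868, -2.201, -0.295]
contact_force: [-0.1, -0.1, -3.4]
grip_width: 0.0138
gripper_force: 100.2
```

```bash
python3 - <<'E'
from h import *
o=get_obs(); print(lipof(),o['joints'].round(3))
az=99.8; b=-np.array([np.cos(np.radians(az)),np.sin(np.radians(az)),0])
L0=T-.02*b
chain([tcp_for([L0[0],L0[1],h],az,th) for th,h in((34,.145),(50,.135))])
E
```

```text
[0.52260488 0.09160873 0.1549784 ] [ 0.441  0.388 -0.841  1.883 -0.029  0.932 -0.172]
off [-0.0935, -0.0028, -0.084] rot [0.0014, 0.1396, -0.0035] rows 2.2 
off [-0.134, -0.0, -0.0998] rot [-0.0, 0.1396, -0.0] rows 2.2
```

Emit:
drive_tool(
  rows=[
    {"offset": [-0.05,0,-0.05],"rotation": [0,0.05,0],"claw": 0},
    {"offset": [-0.08,0,-0.075],"rotation": [0,0.1,-0.002],"claw": 0},
    {"offset": [-0.093,0,-0.084],"rotation": [0,0.14,-0.003],"claw": 0},
    {"offset": [-0.093,0,-0.084],"rotation": [0,0.14,-0.003],"claw": 0},
  ],
)

```text
clock: 6.42
tcp_pos: [0.5132, 0.1469, 0.2267]
orientation: [-1.701, -2.016, -0.521]
contact_force: [0.4, -1.6, -4.3]
grip_width: 0.0141
gripper_force: 100.2
```

Emit:
drive_tool(
  rows=[
    {"offset": [-0.05,0,-0.04],"rotation": [0,0.05,0],"claw": 0},
    {"offset": [-0.1,0,-0.08],"rotation": [0,0.1,0],"claw": 0},
    {"offset": [-0.134,0,-0.1],"rotation": [0,0.14,0],"claw": 0},
    {"offset": [-0.134,0,-0.1],"rotation": [0,0.14,0],"claw": 0},
    {"offset": [-0.134,0,-0.1],"rotation": [0,0.14,0],"claw": 0},
    {"offset": [-0.134,0,-0.1],"rotation": [0,0.14,0],"claw": 0},
    {"offset": [-0.134,0,-0.1],"rotation": [0,0.14,0],"claw": 0},
  ],
)

```text
clock: 7.0
tcp_pos: [0.5167, 0.1277, 0.2312]
orientation: [-1.525, -1.828, -0.714]
contact_force: [-0.2, -0.2, -2.4]
grip_width: 0.0138
gripper_force: 100.5
```

```bash
python3 - <<'E'
from h import *
o=get_obs(); print(lipof(),o['joints'].round(3),o['contact_force'],Ro.from_rotvec(o['orientation']).as_matrix()[2].round(3))
g=cam('side'); save(g,'s3',(240,120,400,240),4)
E
```

```text
[0.52191091 0.10082526 0.13662099] [ 0.837  0.668 -1.01   1.857 -0.373  1.013  0.313] [-0.20003273 -0.22529155 -2.38219491] [ 0.765  0.004 -0.644]
```

View pics/s3.png

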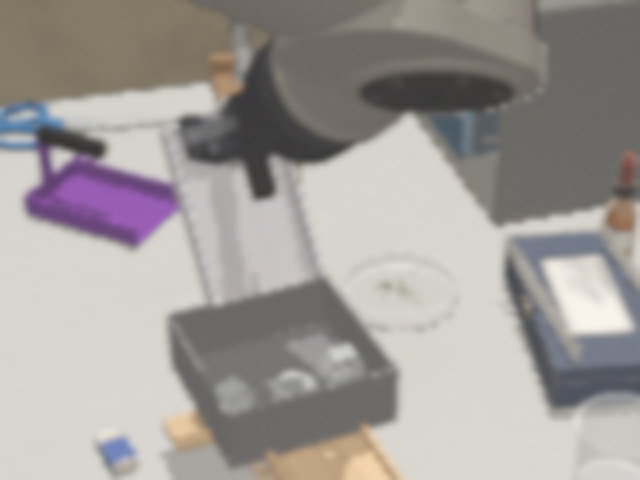

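All three nuts lie in the tray, at crop (237,393), (293,383) and (342,360), and the scoop is empty. I level it and return it to its place.

```bash
python3 - <<'E'
from h import *
az=99.8; b=-np.array([np.cos(np.radians(az)),np.sin(np.radians(az)),0])
L0=T-.025*b
p0=tcp_for([L0[0],L0[1],.165],az,0)
chain([tcp_for([L0[0],L0[1],.155],az,25),p0,((.42,.3045,p0[0][2]),down(105.3)),((.42,.3045,.06),down(105.3)),((.42,.3045,.046),down(105.3))])
E
```

```text
off [0.1502, -0.0001, 0.1977] rot [-0.0003, -0.2175, 0.004] rows 3.5 
off [0.0847, -0.0, 0.2181] rot [-0.0, -0.2182, -0.0] rows 3.5 
off [0.8567, -0.4327, 0.0] rot [0.0, 0.0, -0.048] rows 3.5 
off [0.0, 0.0, 0.9667] rot [0.0, 0.0, 0.0] rows 3.5 
off [0.0, 0.0, 0.0933] rot [0.0, 0.0, 0.0] rows 0.3
```

Emit:
drive_tool(
  rows=[
    {"offset": [0.04,0,0.04],"rotation": [0,-0.054,0.001],"claw": 0},
    {"offset": [0.08,0,0.09],"rotation": [0,-0.11,0.002],"claw": 0},
    {"offset": [0.12,0,0.145],"rotation": [0,-0.165,0.003],"claw": 0},
    {"offset": [0.15,0,0.198],"rotation": [0,-0.218,0.004],"claw": 0},
    {"offset": [0.15,0,0.198],"rotation": [0,-0.218,0.004],"claw": 0},
  ],
)

```text
clock: 7.47
tcp_pos: [0.5085, 0.1713, 0.2328]
orientation: [-1.781, -2.142, -0.398]
contact_force: [-0.3, 1.6, -1.1]
grip_width: 0.0145
gripper_force: 100.4
```

Emit:
drive_tool(
  rows=[
    {"offset": [0.03,0,0.05],"rotation": [0,-0.055,0],"claw": 0},
    {"offset": [0.05,0,0.1],"rotation": [0,-0.11,0],"claw": 0},
    {"offset": [0.07,0,0.16],"rotation": [0,-0.165,0],"claw": 0},
    {"offset": [0.085,0,0.218],"rotation": [0,-0.218,0],"claw": 0},
    {"offset": [0.085,0,0.218],"rotation": [0,-0.218,0],"claw": 0},
  ],
)

```text
clock: 7.88
tcp_pos: [0.5028, 0.1965, 0.2052]
orientation: [-2.008, -2.414, -0.002]
contact_force: [-0.8, 2.1, -1.8]
grip_width: 0.0142
gripper_force: 100.4
```

Emit:
drive_tool(
  rows=[
    {"offset": [0.21,-0.11,0],"rotation": [0,0,-0.012],"claw": 0},
    {"offset": [0.43,-0.22,0],"rotation": [0,0,-0.024],"claw": 0},
    {"offset": [0.64,-0.32,0],"rotation": [0,0,-0.036],"claw": 0},
    {"offset": [0.857,-0.433,0],"rotation": [0,0,-0.048],"claw": 0},
    {"offset": [0.857,-0.433,0],"rotation": [0,0,-0.048],"claw": 0},
    {"offset": [0.857,-0.433,0],"rotation": [0,0,-0.048],"claw": 0},
  ],
)

```text
clock: 8.38
tcp_pos: [0.4186, 0.3055, 0.2052]
orientation: [-1.9, -2.497, -0.002]
contact_force: [-0.1, -1.3, -1.8]
grip_width: 0.0142
gripper_force: 100.3
```

```bash
python3 - <<'E'
from h import *
chain([((.42,.3045,.06),down(105.3)),((.42,.3045,.046),down(105.3))])
g=cam('side');f=cam('top')
P=cloud(f); Z=P[...,2]
m=(Z>.12)&(Z<.2)&(P[...,1]<.275)&(P[...,1]>.2)&(abs(P[...,0]-.43)<.06); Q=P[m]; 
# floor pixels ahead of handle: fit plane to low ones
q=Q[(Q[:,2]<np.percentile(Q[:,2],60))]; A=np.c_[q[:,:2],np.ones(len(q))]; print(len(q),np.linalg.lstsq(A,q[:,2],rcond=None)[0],q[:,2].min(),q[:,2].max())
E
```

```text
off [-0.0128, 0.009, 0.9682] rot [-0.0008, -0.0021, 0.0015] rows 3.5 
off [0.0, 0.0, 0.0933] rot [0.0, 0.0, 0.0] rows 0.3 
395 [-0.01288484 -0.00346493  0.16789947] 0.1549944004289816 0.1641514858835028
```

Emit:
drive_tool(
  rows=[
    {"offset": [0,0.005,0.2],"rotation": [0,0,0],"claw": 0},
    {"offset": [-0.01,0.009,0.4],"rotation": [0,0,0],"claw": 0},
    {"offset": [-0.013,0.009,0.6],"rotation": [0,0,0],"claw": 0},
    {"offset": [-0.013,0.009,0.8],"rotation": [0,0,0],"claw": 0},
    {"offset": [-0.013,0.009,0.93],"rotation": [0,0,0],"claw": 0},
    {"offset": [-0.013,0.009,0.98],"rotation": [0,0,0],"claw": 0},
    {"offset": [-0.013,0.009,1.0],"rotation": [0,0,0],"claw": 0},
  ],
)

```text
clock: 9.07
tcp_pos: [0.4227, 0.2997, 0.0531]
orientation: [-1.911, -2.489, 0.004]
contact_force: [0.4, 0.9, -1.6]
grip_width: 0.014
gripper_force: 100.2
```

Emit:
drive_tool(
  rows=[
    {"offset": [0,0,0.03],"rotation": [0,0,0],"claw": 0},
    {"offset": [0,0,0.055],"rotation": [0,0,0],"claw": 0},
    {"offset": [0,0,0.055],"rotation": [0,0,0],"claw": 0},
  ],
)

```text
clock: 9.32
tcp_pos: [0.4232, 0.3014, 0.0466]
orientation: [-1.91, -2.491, -0.001]
contact_force: [0.7, -0.1, -2.4]
grip_width: 0.0139
gripper_force: 100.2
```

Emit:
drive_tool(
  rows=[
    {"offset": [0,0,0],"rotation": [0,0,0],"claw": 0.3},
    {"offset": [0,0,0],"rotation": [0,0,0],"claw": 0.6},
    {"offset": [0,0,0],"rotation": [0,0,0],"claw": 0.6},
    {"offset": [0,0,0],"rotation": [0,0,0],"claw": 0.6},
    {"offset": [0,0,-0.2],"rotation": [0,0,0],"claw": 0.6},
    {"offset": [0,0,-0.5],"rotation": [0,0,0],"claw": 0.6},
    {"offset": [0,0,-0.8],"rotation": [0,0,0],"claw": 0.6},
    {"offset": [0,0,-1],"rotation": [0,0,0],"claw": 0.6},
    {"offset": [0,0,-1],"rotation": [0,0,0],"claw": 0.6},
  ],
)

```text
clock: 10.07
tcp_pos: [0.4257, 0.3045, 0.2035]
orientation: [1.91, 2.493, 0.017]
contact_force: [0.7, 1.3, 0.8]
grip_width: 0.0512
gripper_force: 0.0
```

```bash
python3 - <<'E'
from h import *
g=cam('side'); save(g,'s4',(200,120,440,280),3)
f=cam('top');P=cloud(f); Z=P[...,2]
m=(Z>-.01)&(Z<.03)&(abs(P[...,1]-.2475)<.025)&(abs(P[...,0]-.43)<.05); q=P[m]; print(m.sum(),np.percentile(q[:,2],[5,50,95]))
print(get_obs()['joints'].round(3))
E
```

```text
547 [-0.00230839  0.00328076  0.01691222]
[-0.094  0.358 -0.781  1.919  0.3    0.98  -0.749]
```

View pics/s4.png

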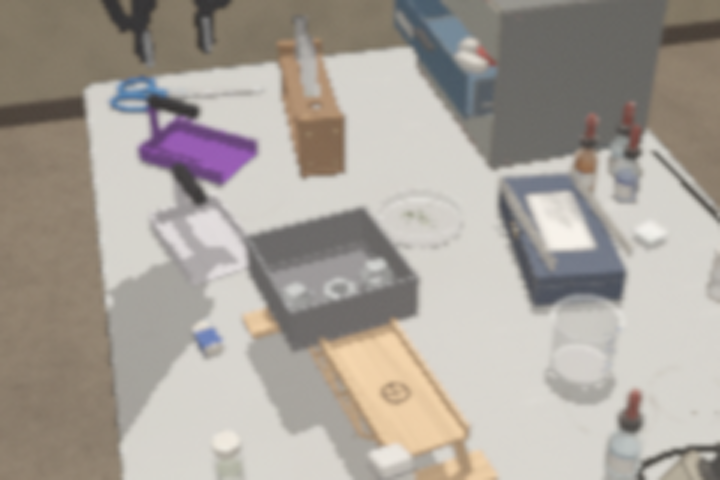

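The scoop is flat and released at crop (200,240), and the nuts are in the tray. Now the gauge.

```bash
cat >> h.py <<'E'
AZ=100.3
def gz(th): return down(AZ)@Ro.from_euler('y',-th,degrees=True).as_matrix()
G=gz(20); A=-G[:,2]
GT=np.array([.506,-.200,.154]); GG=GT-.04*A
E
python3 - <<'E'
from h import *
print(A,GG)
t=GG-.019*A
chain([((.45,.2,.24),down(103)),((.475,.07,.24),down(AZ)),((.49,-.06,.24),gz(8)),(t+.11*A,G)])
chain([(t,G)],t+.11*A,G)
E
```

```text
[-0.06115396  0.3365085   0.93969262] [ 0.50844616 -0.21346034  0.1164123 ]
off [-0.6988, -0.0071, -0.2825] rot [0.001, -0.0014, 0.0179] rows 2.7 
off [-0.8819, -0.0326, 0.0] rot [0.0, 0.0, 0.0236] rows 3.2 
off [-0.8706, -0.0566, 0.0] rot [0.0, -0.0698, 0.0] rows 3.1 
off [-0.7778, -0.0619, 0.3656] rot [-0.0, -0.1047, 0.0] rows 3.1 
off [0.0, -0.0, 0.7333] rot [0.0, 0.0, 0.0] rows 2.6
```

Emit:
drive_tool(
  rows=[
    {"offset": [-0.35,0,-0.2],"rotation": [0,0,0.009],"claw": 0.6},
    {"offset": [-0.7,-0.007,-0.282],"rotation": [0,0,0.018],"claw": 0.6},
    {"offset": [-0.7,-0.007,-0.282],"rotation": [0,0,0.018],"claw": 0.6},
    {"offset": [-0.7,-0.007,-0.282],"rotation": [0,0,0.018],"claw": 0.6},
  ],
)

```text
clock: 10.5
tcp_pos: [0.4514, 0.1925, 0.2378]
orientation: [-1.966, -2.45, 0.005]
contact_force: [0.8, -0.7, -0.4]
grip_width: 0.0513
gripper_force: 0.0
```

Emit:
drive_tool(
  rows=[
    {"offset": [-0.882,-0.033,0],"rotation": [0,0,0.024],"claw": 0.6},
    {"offset": [-0.882,-0.033,0],"rotation": [0,0,0.024],"claw": 0.6},
    {"offset": [-0.882,-0.033,0],"rotation": [0,0,0.024],"claw": 0.6},
    {"offset": [-0.882,-0.033,0],"rotation": [0,0,0.024],"claw": 0.6},
  ],
)

```text
clock: 10.83
tcp_pos: [0.4743, 0.0616, 0.2359]
orientation: [-2.022, -2.4, 0.008]
contact_force: [0.6, 0.2, 0.7]
grip_width: 0.0511
gripper_force: 0.0
```

Emit:
drive_tool(
  rows=[
    {"offset": [-0.871,-0.057,0],"rotation": [0,-0.07,0],"claw": 0.6},
    {"offset": [-0.871,-0.057,0],"rotation": [0,-0.07,0],"claw": 0.6},
    {"offset": [-0.871,-0.057,0],"rotation": [0,-0.07,0],"claw": 0.6},
    {"offset": [-0.871,-0.057,0],"rotation": [0,-0.07,0],"claw": 0.6},
  ],
)

```text
clock: 11.17
tcp_pos: [0.4881, -0.0677, 0.2358]
orientation: [1.954, 2.322, -0.145]
contact_force: [-0.4, -1.0, -0.4]
grip_width: 0.0515
gripper_force: 0.0
```

Emit:
drive_tool(
  rows=[
    {"offset": [-0.778,-0.062,0.366],"rotation": [0,-0.105,0],"claw": 0.6},
    {"offset": [-0.778,-0.062,0.366],"rotation": [0,-0.105,0],"claw": 0.6},
    {"offset": [-0.778,-0.062,0.366],"rotation": [0,-0.105,0],"claw": 0.6},
    {"offset": [-0.778,-0.062,0.366],"rotation": [0,-0.105,0],"claw": 0.6},
    {"offset": [-0.778,-0.062,0.366],"rotation": [0,-0.105,0],"claw": 0.6},
    {"offset": [-0.778,-0.062,0.366],"rotation": [0,-0.105,0],"claw": 0.6},
  ],
)

```text
clock: 11.67
tcp_pos: [0.5014, -0.1829, 0.1982]
orientation: [1.833, 2.196, -0.325]
contact_force: [0.1, -0.5, -1.1]
grip_width: 0.051
gripper_force: 0.0
```

```bash
python3 - <<'E'
from h import *
t=GG-.019*A
print(get_obs()['joints'].round(3)); chain([(t,G)])
g=cam('side'); save(g,'s5',(270,200,410,360),3.75); print((proj(g,GT)-[270,200])*3.75,(proj(g,GT-.075*A)-[270,200])*3.75)
E
```

```text
[ 0.446  0.274 -0.49   2.02   0.605  0.922 -0.229]
off [-0.0117, 0.0127, 0.7102] rot [-0.0019, -0.0013, 0.0001] rows 2.6 
[221.72250117 264.87140524] [240.58208665 384.3966318 ]
```

View pics/s5.png

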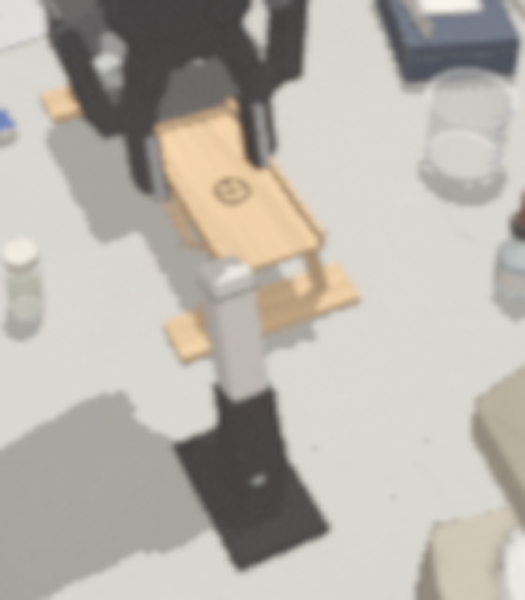

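The gauge top is at crop (228,270) and its shoulder at (243,392), within about 2 raw pixels of my prediction. The fingers straddle it, so I go down along the axis and grip.

Emit:
drive_tool(
  rows=[
    {"offset": [0,0.015,0.2],"rotation": [0,0,0],"claw": 0.6},
    {"offset": [0,0.018,0.4],"rotation": [0,0,0],"claw": 0.6},
    {"offset": [0,0.018,0.6],"rotation": [0,0,0],"claw": 0.6},
    {"offset": [0,0.018,0.71],"rotation": [0,0,0],"claw": 0.6},
    {"offset": [0,0.018,0.71],"rotation": [0,0,0],"claw": 0.6},
    {"offset": [0,0.018,0.71],"rotation": [0,0,0],"claw": 0},
    {"offset": [0,0.018,0.71],"rotation": [0,0,0],"claw": 0},
    {"offset": [0,0.018,0.71],"rotation": [0,0,0],"claw": 0},
    {"offset": [0,0.018,0.71],"rotation": [0,0,0],"claw": 0},
    {"offset": [0,0.018,0.71],"rotation": [0,0,0],"claw": 0},
  ],
  force=40,
)

```text
clock: 12.55
tcp_pos: [0.5117, -0.2177, 0.1007]
orientation: [1.83, 2.193, -0.322]
contact_force: [-3.2, 3.9, 7.7]
grip_width: 0.0238
gripper_force: 42.0
```

```bash
python3 - <<'E'
from h import *
o=get_obs();R=Ro.from_rotvec(o['orientation']).as_matrix(); print(o['tcp_pos'],o['contact_force'],o['moment'],o['grip_width'],o['gripper_force'], R.T@(o['tcp_pos']-(GG-.019*A)))
E
```

```text
[ 0.51171941 -0.21774967  0.10066605] [-3.15683005  3.87046347  7.68591889] [ 0.83644069  0.59490548 -0.10777819] 0.02384445279511829 42.01002895832062 [ 0.00087076  0.00245477 -0.00255834]
```

Emit:
drive_tool(
  rows=[
    {"offset": [0,0,-0.03],"rotation": [0,0,0],"claw": 0},
    {"offset": [0,0,-0.08],"rotation": [0,0,0],"claw": 0},
    {"offset": [0,0,-0.15],"rotation": [0,0,0],"claw": 0},
    {"offset": [0,0,-0.23],"rotation": [0,0,0],"claw": 0},
    {"offset": [0,0,-0.31],"rotation": [0,0,0],"claw": 0},
    {"offset": [0,0,-0.39],"rotation": [0,0,0],"claw": 0},
    {"offset": [0,0,-0.47],"rotation": [0,0,0],"claw": 0},
    {"offset": [0,0,-0.55],"rotation": [0,0,0],"claw": 0},
    {"offset": [0,0,-0.63],"rotation": [0,0,0],"claw": 0},
    {"offset": [0,0,-0.65],"rotation": [0,0,0],"claw": 0},
  ],
  force=50,
)

```text
clock: 13.38
tcp_pos: [0.5061, -0.1853, 0.1932]
orientation: [1.83, 2.193, -0.322]
contact_force: [0.6, -0.3, -0.6]
grip_width: 0.0234
gripper_force: 48.9
```

```bash
python3 - <<'E'
from h import *
o=get_obs(); print(o['tcp_pos'],o['contact_force'],o['grip_width'],o['gripper_force'])
M=np.array([.548,-.063,.07])
# upright high first, at z so that tip ~ 60mm above deck ; tip is 98-19=79 below TCP
chain([((.52,-.15,.215),gz(8)),((M[0],M[1],.07+.079+.03),gz(0))])
E
```

```text
[ 0.50610847 -0.18526845  0.19324888] [ 0.57842864 -0.3221101  -0.6044886 ] 0.023362949800077255 48.91436755657196
off [0.1523, 0.1333, -0.2096] rot [0.0004, 0.1046, 0.0001] rows 1.7 
off [0.5654, 0.2874, 0.1629] rot [-0.0, 0.0698, -0.0] rows 2.4
```

Emit:
drive_tool(
  rows=[
    {"offset": [0.05,0.05,-0.1],"rotation": [0,0.035,0],"claw": 0},
    {"offset": [0.1,0.1,-0.16],"rotation": [0,0.07,0],"claw": 0},
    {"offset": [0.152,0.133,-0.21],"rotation": [0,0.105,0],"claw": 0},
    {"offset": [0.152,0.133,-0.21],"rotation": [0,0.105,0],"claw": 0},
  ],
)

```text
clock: 13.72
tcp_pos: [0.5207, -0.1517, 0.2141]
orientation: [1.947, 2.326, -0.132]
contact_force: [0.9, -0.6, -0.8]
grip_width: 0.0234
gripper_force: 49.1
```

Emit:
drive_tool(
  rows=[
    {"offset": [0.14,0.07,0.04],"rotation": [0,0.02,0],"claw": 0},
    {"offset": [0.28,0.14,0.08],"rotation": [0,0.035,0],"claw": 0},
    {"offset": [0.42,0.21,0.12],"rotation": [0,0.05,0],"claw": 0},
    {"offset": [0.565,0.287,0.163],"rotation": [0,0.07,0],"claw": 0},
    {"offset": [0.565,0.287,0.163],"rotation": [0,0.07,0],"claw": 0},
    {"offset": [0.565,0.287,0.163],"rotation": [0,0.07,0],"claw": 0},
    {"offset": [0.565,0.287,0.163],"rotation": [0,0.07,0],"claw": 0},
  ],
)

```text
clock: 14.3
tcp_pos: [0.5466, -0.0635, 0.176]
orientation: [-2.01, -2.41, 0.003]
contact_force: [-0.3, 0.1, -0.6]
grip_width: 0.0236
gripper_force: 49.1
```

```bash
python3 - <<'E'
from h import *
o=get_obs(); p=o['tcp_pos'];R=Ro.from_rotvec(o['orientation']).as_matrix(); print(p,R[:,2].round(4),o['contact_force'])
g=cam('side'); B=(290,180,370,260); save(g,'s6',B,7.5)
s=lambda X:((proj(g,X)-[B[0],B[1]])*7.5).round(1)
print('pred tip',s(p+.079*R[:,2]),'shoulder',s(p+.016*R[:,2]),'top',s(p-.059*R[:,2]),'mark',s((.548,-.063,.07)), 'mark rayring',s((.5473,-.0639,.07)))
E
```

```text
[ 0.54655769 -0.063524    0.17599624] [-0.0038  0.001  -1.    ] [-0.28369212  0.08174461 -0.55309241]
pred tip [302.2 470. ] shoulder [305.2 319.5] top [309.  121.8] mark [306.2 528.8] mark rayring [304.8 531. ]
```

View pics/s6.png

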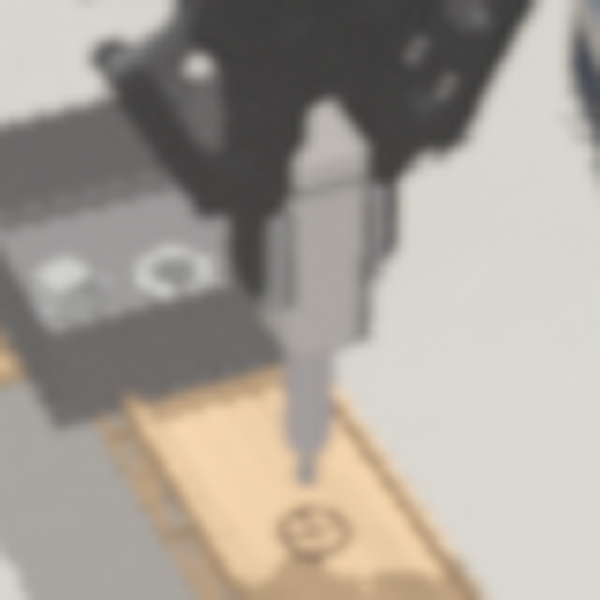

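The gauge hangs upright with its tip at crop (305,478) and the ring centre at (313,530). I measure barrel tilt and tip against ring with the depth map.

```bash
python3 - <<'E'
from h import *
g=cam('side'); Q=cloud(g); I=g['frame'].astype(int); S=I.max(2)-I.min(2)
u,v=np.meshgrid(np.arange(640),np.arange(400)); o=get_obs();p=o['tcp_pos']
box=(u>=325)&(u<=338)&(v>=222)&(v<=246)
for r in range(218,247):
    m=(v==r)&(u>=324)&(u<=340)&(abs(Q[...,0]-p[0])<.02)&(abs(Q[...,1]-p[1])<.02)&(Q[...,2]>.085)
    if m.any(): print(r,m.sum(),u[m].min(),u[m].max(),np.median(Q[m],axis=0).round(4), S[m].mean().round())
# ring via dark pixels on deck
gray=I.sum(2)/3; m=(u>=324)&(u<=340)&(v>=244)&(v<=256)&(Q[...,2]<.08)
bl=m&(gray<np.median(gray[m])-15); print('ring px',bl.sum(),u[bl].min(),u[bl].max(),v[bl].min(),v[bl].max(),Q[bl].mean(0),ray(g,(u[bl].min()+u[bl].max())/2,(v[bl].min()+v[bl].max())/2,.07))
E
```

```text
218 13 324 337 [ 0.5409 -0.0761  0.1857] 8.0
219 14 324 337 [ 0.5422 -0.0751  0.1821] 8.0
220 13 325 337 [ 0.5432 -0.0757  0.1786] 9.0
221 13 325 337 [ 0.5435 -0.0753  0.1754] 10.0
222 13 325 337 [ 0.5432 -0.0748  0.1705] 11.0
223 12 326 337 [ 0.5449 -0.075   0.1681] 11.0
224 12 326 337 [ 0.545  -0.0754  0.1647] 11.0
225 10 327 336 [ 0.5448 -0.0764  0.1633] 11.0
226 6 328 333 [ 0.5429 -0.0759  0.1606] 10.0
227 6 328 333 [ 0.5437 -0.072   0.154 ] 8.0
228 6 328 333 [ 0.5439 -0.0707  0.1507] 7.0
229 7 327 333 [ 0.5431 -0.0682  0.1458] 13.0
230 7 327 333 [ 0.543  -0.0709  0.1438] 15.0
231 7 327 333 [ 0.5428 -0.0696  0.1407] 17.0
232 7 327 333 [ 0.5433 -0.0699  0.137 ] 19.0
233 7 327 333 [ 0.5433 -0.0692  0.133 ] 19.0
234 7 327 333 [ 0.5432 -0.0706  0.1316] 18.0
235 7 327 333 [ 0.5431 -0.0711  0.1291] 18.0
236 7 327 333 [ 0.5434 -0.0703  0.125 ] 18.0
237 7 327 333 [ 0.5433 -0.0696  0.1213] 18.0
238 7 327 333 [ 0.5428 -0.0705  0.1193] 21.0
239 6 328 333 [ 0.5444 -0.0707  0.1153] 23.0
240 3 329 331 [ 0.5429 -0.0715  0.113 ] 24.0
241 3 329 331 [ 0.5442 -0.0675  0.106 ] 32.0
242 3 329 331 [ 0.5441 -0.067   0.1026] 30.0
243 3 329 331 [ 0.5447 -0.0665  0.0991] 29.0
244 3 329 331 [ 0.5442 -0.0679  0.0965] 46.0
ring px 73 326 340 247 256 [ 0.54760354 -0.06605102  0.06877044] [ 0.55224858 -0.06766203  0.07      ]
```

Emit:
drive_tool(
  rows=[
    {"offset": [0,0.01,0.04],"rotation": [0,0,0],"claw": 0},
    {"offset": [0,0.02,0.08],"rotation": [0,0,0],"claw": 0},
    {"offset": [0,0.02,0.11],"rotation": [0,0,0],"claw": 0},
    {"offset": [0,0.02,0.13],"rotation": [0,0,0],"claw": 0},
    {"offset": [0,0.02,0.15],"rotation": [0,0,0],"claw": 0},
    {"offset": [0,0.02,0.15],"rotation": [0,0,0],"claw": 0},
    {"offset": [0,0.02,0.15],"rotation": [0,0,0],"claw": 0},
  ],
)

```text
clock: 14.98
tcp_pos: [0.5497, -0.0634, 0.154]
orientation: [-2.012, -2.409, 0.001]
contact_force: [0.0, 0.5, -1.3]
grip_width: 0.0233
gripper_force: 49.1
```

```bash
cat > chk.py <<'E'
from h import *
F=[];p=[]
for i in range(4): 
    g=cam('side'); o=get_obs(); F.append(o['contact_force']); p.append(o['tcp_pos'])
p=np.mean(p,0); print('tcp',p.round(4),'F',np.mean(F,0).round(2),np.std(F,0).round(2),o['gripper_force'])
Q=cloud(g); I=g['frame'].astype(int); S=I.max(2)-I.min(2)
u,v=np.meshgrid(np.arange(640),np.arange(400))
for r in range(236,256):
    m=(v==r)&(u>=322)&(u<=342)&(abs(Q[...,0]-p[0])<.012)&(abs(Q[...,1]-p[1])<.012)&(Q[...,2]>.072)
    if m.any(): print(r,m.sum(),u[m].min(),u[m].max(),np.median(Q[m],axis=0).round(4))
E
python3 chk.py
```

```text
tcp [ 0.55   -0.0634  0.1544] F [ 0.31 -0.09 -0.84] [0.28 0.25 0.36] 49.14654850959778
236 6 329 334 [ 0.5465 -0.0714  0.1243]
237 6 329 334 [ 0.5471 -0.0698  0.121 ]
238 6 329 334 [ 0.5472 -0.0692  0.117 ]
239 6 329 334 [ 0.5468 -0.0702  0.1147]
240 6 329 334 [ 0.5473 -0.0693  0.1106]
241 6 329 334 [ 0.5471 -0.0702  0.1077]
242 6 329 334 [ 0.5471 -0.0706  0.1044]
243 6 329 334 [ 0.5472 -0.0698  0.1009]
244 6 329 334 [ 0.5471 -0.0705  0.0982]
245 6 329 334 [ 0.5478 -0.069   0.0944]
246 4 330 333 [ 0.5478 -0.0695  0.0909]
247 2 331 332 [ 0.5489 -0.0652  0.0837]
248 3 330 332 [ 0.5471 -0.0673  0.0821]
249 3 330 332 [ 0.547  -0.0672  0.0786]
250 3 330 332 [ 0.5474 -0.0668  0.075 ]
```

Emit:
drive_tool(
  rows=[
    {"offset": [0,0,0.015],"rotation": [0,0,0],"claw": 0},
    {"offset": [0,0,0.03],"rotation": [0,0,0],"claw": 0},
    {"offset": [0,0,0.045],"rotation": [0,0,0],"claw": 0},
    {"offset": [0,0,0.06],"rotation": [0,0,0],"claw": 0},
    {"offset": [0,0,0.072],"rotation": [0,0,0],"claw": 0},
    {"offset": [0,0,0.08],"rotation": [0,0,0],"claw": 0},
    {"offset": [0,0,0.08],"rotation": [0,0,0],"claw": 0},
    {"offset": [0,0,0.08],"rotation": [0,0,0],"claw": 0},
    {"offset": [0,0,0.08],"rotation": [0,0,0],"claw": 0},
    {"offset": [0,0,0.08],"rotation": [0,0,0],"claw": 0},
  ],
)

```text
clock: 16.02
tcp_pos: [0.5499, -0.0634, 0.1423]
orientation: [-2.012, -2.409, 0.0]
contact_force: [1.2, -0.3, 0.9]
grip_width: 0.0233
gripper_force: 49.5
```

```bash
python3 chk.py; python3 - <<'E'
from h import *
g=cam('side'); B=(290,190,370,270); save(g,'s7',B,7.5)
E
```

```text
tcp [ 0.55   -0.0634  0.1423] F [ 0.75 -0.43  1.17] [0.73 0.27 0.35] 49.44508910179138
236 3 334 336 [ 0.5545 -0.0739  0.1258]
237 3 329 334 [ 0.5507 -0.0704  0.1205]
238 6 329 334 [ 0.5471 -0.0693  0.1167]
239 6 329 334 [ 0.5467 -0.0704  0.1151]
240 6 329 334 [ 0.5469 -0.0695  0.1109]
241 6 329 334 [ 0.5473 -0.0688  0.1071]
242 6 329 334 [ 0.5471 -0.0702  0.1041]
243 6 329 334 [ 0.5475 -0.0694  0.1005]
244 6 329 334 [ 0.5474 -0.0695  0.0981]
245 6 329 334 [ 0.5474 -0.0698  0.0946]
246 6 329 334 [ 0.547  -0.0707  0.0921]
247 6 329 334 [ 0.5473 -0.0696  0.0874]
248 6 329 334 [ 0.5473 -0.0701  0.0851]
249 6 329 334 [ 0.5474 -0.0705  0.0822]
250 3 330 332 [ 0.5463 -0.0703  0.079 ]
251 3 330 332 [ 0.5469 -0.0675  0.0734]
```

View pics/s7.png

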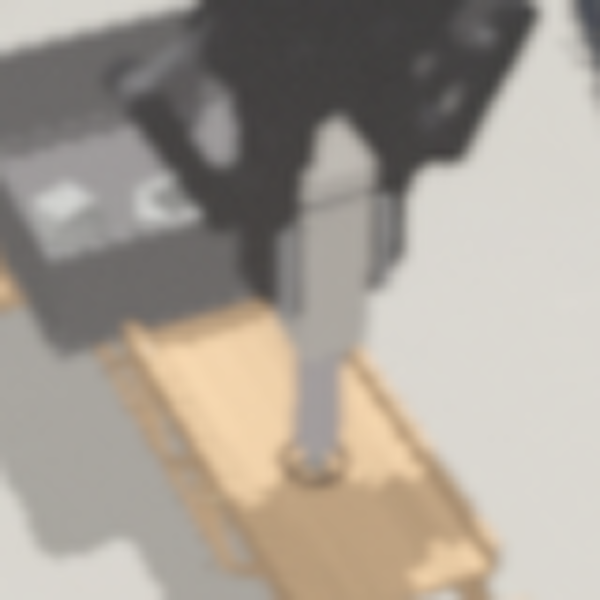

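The tip is at crop (315,463), in the middle of the ring at (315,462). The force rose by 2.0 N and about 11 mm of the plunger still shows, so it is about half way in. I hand the job in.

```bash
python3 -c "
from h import *
print(hand_in())"
```

```text
the job is handed in; nothing more can be done
None
```

I handed the job in with all three nuts in the load tray, the empty scoop flat and released on the table, and the gauge held upright in the ring with its plunger about half way in; the simulator gave no verdict.

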